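Snap the clean roller into the clamped brayer

ROBOT

A 7-joint arm with a two-finger parallel gripper is mounted at the origin on the work surface. World frame = base frame: x ahead of the robot, y to its left, z up, the work surface at z = 0. Lengths are in m, angles in rad, forces in N, time in s.
With the tool pointing down it reaches from about 0.4 to 0.875 m from the base axis. Payload 19.3 kg.
Tool frame: the origin (TCP) lies at the very end of the fingers, on their centre line; the grasp point (between the pads) lies 19 mm behind it; z points along the fingers, y is the line along which they close (so a half turn about z gives the same grasp; the last joint's range is limited). The gripper opens to 85 mm and grips with 20 to 120 N. Pads are 22 mm wide; open, the fingers measure 114 mm over their backs; the gripper's body (76 mm by 85 mm) begins 54 mm behind the grasp point. The pads swing forward as they close: fully open they stand 13 mm farther back than shut.
Start: joints at [1.163, 0.521, -0.036, 1.599, 0.021, 1.021, -0.113], TCP at [0.207, -0.59, 0.231] pointing down, gripper open.
Joint ranges: [-2.91, 2.91], [-0.3, 2.13], [-1.5, 1.42], [0.17, 2.43], [-1.26, 4.41], [0.16, 1.93], [-2.52, 2.52]. Speed limits (rad/s): [1.89, 1.89, 2.39, 2.39, 3.01, 3.01, 3.01].

INTERFACE

Orientations are given as [roll, pitch, yaw] about the fixed x, y, z axes, in that order (R = Rz(yaw) Ry(pitch) Rx(roll)).
In Python, from workcell import bot gives the robot as it stands.
- The arm moves only by the shell command python3 -m crank 'ROWS' [FORCE]. ROWS is a JSON object of lists of equal length, an entry for each row: "travel": the shift along the world's x, y, z in cm, a list of three; "turn": the turn, a rotation vector about the world's x, y, z in degrees, a list of three; "gripper": the closure, from 0 (fully open) to 1 (shut). A call has exactly 5 rows; each row is the pose to reach, as a shift and turn from the pose commanded when the call began; what a row does not reach only later rows make up. A row lasts 1/10 s, in which the tool goes at most 50 mm and 8.59 degrees, less where a joint would pass 70% of its speed; a pose out of reach is approached as far as the arm can. A call with a gripper value outside its range is refused whole. The fingers move at their own pace and stop on an object; FORCE is the grip in N (left out, the last holds). Time passes only in rows, so rows that repeat a pose let the fingers close, or fill a call up. It gives the time, the measured TCP pose, the force, the opening and the grip force at its end, in the units of the state.
- bot.observe(): the state, without advancing time (a new reading comes with each control period).
- bot.grab_frame(name): name is "scene" or "top" or "wrist"; returns a dict with "pixels" (420x560x3 uint8, red, green, blue), "fx", "fy", "cx", "cy" (pixels), "extrinsics" (4x4, takes a point from world to camera coordinates). Camera axes: x right, y down, z forward; pixel columns grow to the right and rows downward; lengths in m; the calibration is good to about 2 mm. A picture is of the moment at which its call begins. There is no depth.
- bot.job_done(): hands the job in; it is judged then, once.
The state is a dict: "clock": time; "qpos": joint angles; "qd": joint speeds; "joint_efforts": joint torques, N m; "position": TCP position; "tool_rot": TCP orientation; "force": force on the tool from outside, world axes, zero at the start; "moment": the same for the moment, N m; "grip_width": finger opening in m; "finger_force": force on a finger pad.
Only numpy, scipy, OpenCV 4.12 (cv2) and the standard library are available. Lean on these libraries where they do the work, as an engineer would, in place of code of your own. Each camera call takes 0.05 s, during which the arm holds its last target. There are 200 camera calls.

TASK

The brayer (hand ink roller) lies on its back, clamped by its handle to the wooden board, with its fork empty: take the green roller out of the drying stand and press it level down between the fork's two spring leaves until both of its chamfered axle ends have snapped into the holes of the leaves, then let go of it. The handle is not always clamped in the middle of the board, so feel where the middle of the fork is and ease the roller in there gently, without forcing the springs. Leave the yellow roller, the ink bottle and the stamp block where they are.

Things in the scene. Friction and masses are not known exactly. Their poses are not given: they have to be found in the camera images.
- roller: Green ink roller, 0.16 kg: rubber cylinder 38 mm in diameter, 88 mm long, on a metal axle; 127 mm over all. Origin at its centre, its y axis along its axle (it may be turned to any angle about it). It starts level in the drying stand, axis 60 mm above the table; grip it from above, across the rubber.
- roller_end (a point): One end of the green roller's axle, 63.5 mm from its centre along its +y (the -y end is alike). From the centre outward: rubber to 44 mm, collar 14 mm in diameter to 57 mm, steel stub 10 mm in diameter to 60 mm, then a 45 degree chamfer narrowing to 3 mm diameter at 63.5 mm.
- stand: Wooden drying stand, 200 mm (its x) by 108 mm (its y), fixed; origin on the table under its centre. A green and a yellow roller lie in it along its y, centres at x = -55 and +55 mm, either way round. Side boards at y = +-50.5 mm (7 mm thick) carry the collars in open slots, whose prongs reach 71 mm above the table: raise a roller 25 mm to clear them.
- roller_other: Yellow roller in the other place of the stand, same shape, origin at its centre. Not to be used.
- rest: Wooden board, 245 x 170 x 18 mm, fixed, with the brayer clamped on it by its handle (toggle clamp, red lever). Origin at table height under the middle of the board's fork end; x points from the handle to the fork, z up; the seated roller lies along y. The fork is a stiff steel U-strap, 152 mm over its cheeks, with two upright spring leaves inside, facing each other along y.
- seat (a point): Nominal centre of the seated roller, 78 mm above the board's origin. The fork is square to the board and true in x and height, but its middle is NOT measured: it is anywhere within 9 mm of this point along y, either side, and does not shift. Nothing stands between the leaves down to the strap, 28 mm above the table.
- hole_left (a point): Nominal centre of the hole in the +y leaf, at its inner face 58 mm from the fork's middle (the -y leaf mirrors it; both move with the unmeasured middle). Hole 13 mm square, so a seated stub has 1.5 mm play each way. Leaf 24 mm wide (x), 3 mm thick. Face straight up to 90 mm above the table, then flared outward to 70 mm from the fork's middle at 107 mm: the lead-in.
- lead_in (a point): Point 107 mm above the table over the seat, level with the leaf tips. The leaves are sprung at their feet (28 mm up): at the flare 1.5 N to start, then 0.8 N per mm, hard stop about 7 mm out. The axle ends must push each out 5.5 mm to pass, so only within about 1.5 mm of the fork's middle. Off the middle one end touches first; the side force on the roller points to the middle.
- snap (a point): Point 82 mm above the table over the seat. Centred, the press rises to 6 to 12 N down the flare, fades on the straight face; here the leaves close over the ends and pull the roller down (up to 18 N) till it is home at 78 mm; below 76 mm the stubs load the holes. Off the middle a leaf meets its stop and the roller jams or tilts. Leaf forces on it, added, over 25 N bend the leaves.
- ink_bottle: Small grey ink bottle with a white nozzle, 36 mm in diameter, 96 mm tall, loose, upright on the table 140 to 170 mm from the stand's centre on its +x side; origin under its centre.
- stamp_block: Yellow stamp block with a pink rosette on top, 75 x 60 mm, 36 mm tall, loose on the table just beyond the fork end of the board; origin under its centre.
There are look-alikes about, which are no part of the job. What is shaped like the roller but red is not meant.

How it is judged:
On the way, in this order (a step that is already met when the one before it is completed fails the run):
1. the green roller has been lifted clear of the drying stand (height (world z) of roller above 0.085 m and contact force between the fingers and roller above 1 N), for 0.2 s.
2. the green roller has snapped into the fork: axis at hole height, along the fork (z of roller in the frame of rest between 0.0745 and 0.0805 m and horizontal distance between roller and rest below 0.0125 m and angle between the y axis of roller and the y axis of rest, either way round below 0.06 rad), for 0.2 s.
At the end, for the whole second after the job is handed in: The green roller hangs in the fork by both axle ends: axis 74.5 to 80.5 mm above the table, within 4 mm of the holes in x, within 0.05 rad of the fork, at rest and let go. The yellow roller is within 12 mm, ink bottle and stamp block within 15 mm, of where they were (z of roller in the frame of rest between 0.0745 and 0.0805 m and x of roller in the frame of rest between -0.004 and 0.004 m and horizontal distance between roller and rest below 0.0125 m and angle between the y axis of roller and the y axis of rest, either way round below 0.05 rad and linear speed of roller below 0.02 m/s and distance of roller_other from where it was at the start of the episode below 0.012 m and distance of each of ink_bottle, stamp_block from where it was at the start of the episode below 0.015 m); the robot touches nothing.
It fails at once if the roller is pressed against the brayer with more than 25 N, both leaves together (bends the leaves) (contact force between roller and rest above 25 N).
It fails at once if the yellow roller is lifted or knocked out of its place (distance of roller_other from where it was at the start of the episode above 0.02 m).
It fails at once if the ink bottle or the stamp block is knocked away (distance of any of ink_bottle, stamp_block from where it was at the start of the episode above 0.03 m).
It also fails if it takes over 66 s, if anything falls off the work surface, if the arm or the gripper's body presses on something with over 40 N, if the wrist force passes 120 N, or if a joint passes its speed limit or range.

## Working session

There is one attempt and no reset: what is moved stays moved. The work goes in short steps, Python scripts to look and compute and a shell command to move; the robot and the scene stay as the last step left them, time stands still between calls to the robot, and variables do not carry over. Pictures are saved under pics/ and viewed, at most 10 in all, crops included, and the job is handed in when it is done.

```bash
mkdir -p pics; ls; python3 - <<'E'
from workcell import bot
import cv2,numpy as np
s=bot.observe(); print({k:np.round(v,3).tolist() for k,v in s.items()})
for n in("scene","top","wrist"):
    f=bot.grab_frame(n); cv2.imwrite(f"pics/{n}0.png",f["pixels"][:,:,::-1]); np.savez(f"pics/{n}0.npz",**f)
    print(n,f["fx"],f["fy"],f["cx"],f["cy"],np.round(f["extrinsics"],4).tolist())
E
```

```text
pics
{'clock': 0.0, 'qpos': [1.163, 0.522, -0.036, 1.6, 0.021, 1.021, -0.113], 'qd': [-0.002, 0.0, -0.0, 0.002, 0.0, -0.0, -0.0], 'joint_efforts': [-0.001, -92.711, 1.979, -36.993, 0.018, 0.008, -0.0], 'position': [0.207, -0.589, 0.231], 'tool_rot': [-3.14, 0.0, 0.338], 'force': [0.687, -0.504, -0.53], 'moment': [0.023, 0.017, 0.032], 'finger_force': 0.0, 'grip_width': 0.085}
scene 445.9610449040188 445.9610449040188 281.1865397186128 202.74944029694436 [[-0.5571, 0.8302, -0.0208, 0.3619], [0.5142, 0.3252, -0.7936, -0.1762], [-0.6521, -0.4528, -0.6081, 1.4774], [0.0, 0.0, 0.0, 1.0]]
top 399.54120241954865 399.54120241954865 276.11147034379434 208.69408349283054 [[0.001, -1.0, 0.0093, -0.091], [-0.9899, -0.0023, -0.1418, 0.5588], [0.1418, -0.0091, -0.9899, 0.8994], [0.0, 0.0, 0.0, 1.0]]
wrist 329.2666469771987 329.2666469771987 278.95875358354175 208.26148575479633 [[0.3312, -0.9436, -0.0013, -0.6238], [-0.9007, -0.3165, 0.2977, -0.04], [-0.2813, -0.0974, -0.9547, 0.3811], [0.0, 0.0, 0.0, 1.0]]
```

View pics/scene0.png

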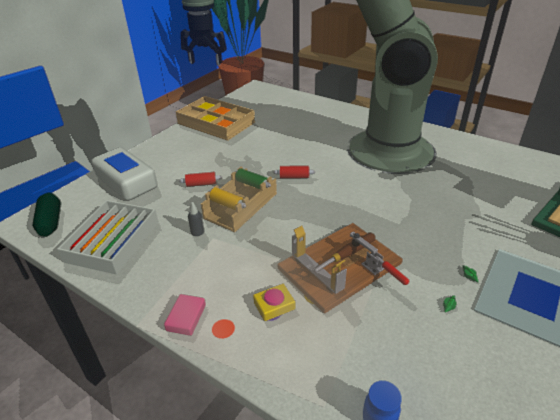

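View pics/top0.png

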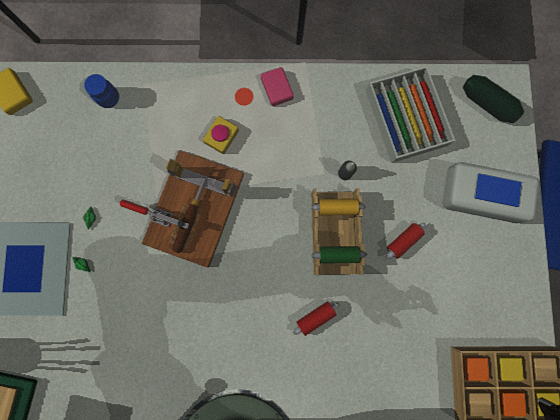

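The candidates for the green roller in the top view are:
- Green roller in the stand (341,255), which is (251,178) in the scene view. This fits the description, so I choose it.
- Yellow roller (338,207).
- Red rollers (407,240) and (317,318).
- Dark green case (492,98).
- Green crystals (90,217) and (82,264).

The brayer fork has leaves at about (175,166) and (228,187) in the top view. Next are close crops and a triangulation.

```bash
cat > h.py <<'E'
import cv2,numpy as np
from workcell import bot
def load(n): return dict(np.load(f"pics/{n}.npz"))
def save(cam,n):
    f=bot.grab_frame(cam); cv2.imwrite(f"pics/{n}.png",f["pixels"][:,:,::-1]); np.savez(f"pics/{n}.npz",**f); return f
def ray(f,u,v):
    E=f["extrinsics"]; d=np.array([(u-f["cx"])/f["fx"],(v-f["cy"])/f["fy"],1.]); R=E[:3,:3]
    return -R.T@E[:3,3], R.T@d/np.linalg.norm(d)
def plane(f,u,v,z):
    o,d=ray(f,u,v); return o+d*(z-o[2])/d[2]
def tri(*obs):  # (f,u,v)...
    A=np.zeros((3,3));b=np.zeros(3);L=[]
    for f,u,v in obs:
        o,d=ray(f,u,v);P=np.eye(3)-np.outer(d,d);A+=P;b+=P@o;L.append((P,o))
    p=np.linalg.solve(A,b); return p,[round(1e3*np.linalg.norm(P@(p-o)),1) for P,o in L]
def proj(f,p):
    E=f["extrinsics"];c=E[:3,:3]@p+E[:3,3];return np.array([f["fx"]*c[0]/c[2]+f["cx"],f["fy"]*c[1]/c[2]+f["cy"]])
def blobs(f,lo,hi,roi=None,amin=40):
    hsv=cv2.cvtColor(f["pixels"],cv2.COLOR_RGB2HSV);m=cv2.inRange(hsv,lo,hi)
    if roi: k=np.zeros_like(m);x0,y0,x1,y1=roi;k[y0:y1,x0:x1]=255;m&=k
    m=cv2.morphologyEx(m,cv2.MORPH_CLOSE,np.ones((3,3)))
    cs,_=cv2.findContours(m,cv2.RETR_EXTERNAL,cv2.CHAIN_APPROX_NONE)
    return [(cv2.contourArea(c),cv2.minAreaRect(c)) for c in sorted(cs,key=cv2.contourArea,reverse=True) if cv2.contourArea(c)>amin]
E
python3 - <<'E'
from h import *
S,T=load("scene0"),load("top0")
c=lambda f,x,y,w,h:cv2.resize(f["pixels"][y:y+h,x:x+w,::-1],(400,300),interpolation=cv2.INTER_CUBIC)
cv2.imwrite("pics/mos.png",np.vstack([np.hstack([c(T,270,160,160,120),c(S,170,130,160,120)]),np.hstack([c(T,130,140,132,99),c(S,270,215,132,99)])]))
for n,lo,hi in(("green",(45,80,20),(85,255,255)),("yellow",(18,120,80),(32,255,255))):
    print(n,[(a,np.round(np.r_[r[0],r[1],r[2]],1)) for a,r in blobs(T,lo,hi,(290,180,400,280))],[(a,np.round(np.r_[r[0],r[1],r[2]],1)) for a,r in blobs(S,lo,hi,(180,150,290,230))])
E
```

```text
green [(578.0, array([339.5, 254.5,  15. ,  39. ,  90. ]))] [(246.5, array([250.3, 177.9,  30.3,  11.4,  19.3]))]
yellow [(598.0, array([339.4, 204.5,  20.4,  41.9,  86.2]))] [(379.5, array([224.6, 197.7,  33.3,  14.3,  21.3]))]
```

View pics/mos.png

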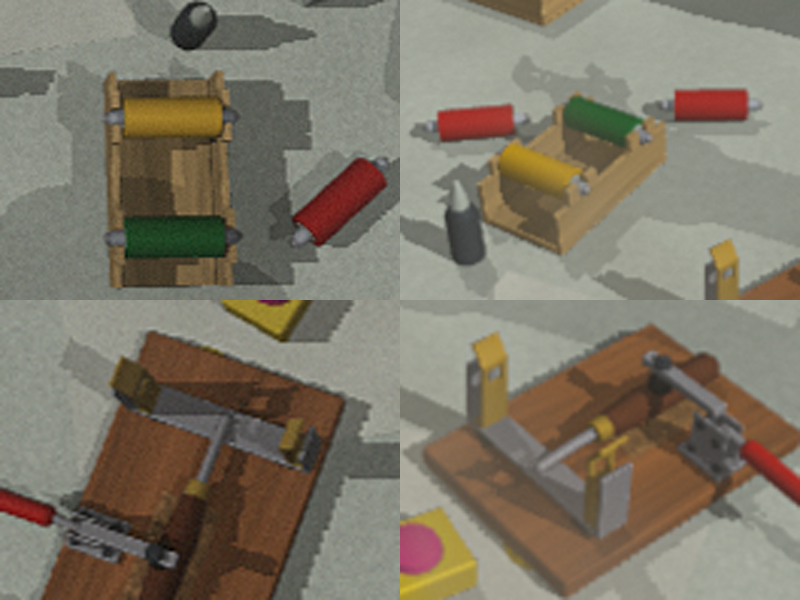

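The crops show the green roller level in the stand, with its axle in the slots (about (340,255) in the top view). The fork's two brass leaves are flared outward, at about (174,165) and (226,187) in the top view.

```bash
python3 - <<'E'
from h import *
S,T=load("scene0"),load("top0")
print("green",tri((T,339.5,254.5),(S,250.3,177.9)))
print("yellow",tri((T,339.4,206),(S,225,197.7)))
# axle tips: crops (scale 2.5): top (106,238)&(243,237)
t=lambda x,y:(270+x/2.5,160+y/2.5)
a,b=[plane(T,*t(*p),.060) for p in((106,238),(243,237))];print("tips@60mm",a,b,np.linalg.norm(a-b))
# fork leaf tips: top crop scale 3.03
tt=lambda x,y:(T,130+x/3.03,140+(y-300)/3.03); ss=lambda x,y:(S,270+(x-400)/3.03,215+(y-300)/3.03)
print("-y leaf tip mid",tri(tt(297,428),ss(488,350)))
print("+y leaf tip mid",tri(tt(117,375),ss(612,445)))
# board corners at 18 mm
c=[plane(T,*p[1:],.018) for p in(tt(148,332),tt(343,402))]+[plane(S,*p[1:],.018) for p in(ss(425,450),ss(570,590),ss(650,327))]
for p in c: print(p)
E
```

```text
green (array([ 0.45198795, -0.23421552,  0.06257384]), [np.float64(1.0), np.float64(1.0)])
yellow (array([ 0.56245487, -0.23567318,  0.06267635]), [np.float64(0.2), np.float64(0.2)])
tips@60mm [ 0.44986453 -0.17226967  0.06      ] [ 0.45092013 -0.29674162  0.06      ] 0.1244764255890333
-y leaf tip mid (array([0.60828532, 0.01994587, 0.09821329]), [np.float64(3.0), np.float64(3.0)])
+y leaf tip mid (array([0.64848139, 0.1492044 , 0.10233246]), [np.float64(0.5), np.float64(0.5)])
[0.70567448 0.1484758  0.018     ]
[ 0.64818944 -0.01003821  0.018     ]
[ 0.65406945 -0.00485051  0.018     ]
[0.71132658 0.15495969 0.018     ]
[0.42946768 0.0747289  0.018     ]
```

```bash
python3 -m crank '{"travel":[[5,8,2],[10,16,4],[14,22,6],[18,28,7],[22,33,7]],"turn":[[0,0,8],[0,0,16],[0,0,24],[0,0,32],[0,0,40]],"gripper":[0,0,0,0,0]}' 40 && python3 -m crank '{"travel":[[2,3,0],[2,3,0],[2,3,0],[2,3,0],[2,3,0]],"turn":[[0,0,8],[0,0,16],[0,0,24],[0,0,30.6],[0,0,30.6]],"gripper":[0,0,0,0,0]}'; python3 - <<'E'
from h import *
f=save("wrist","w_stand"); 
for lo,hi in(((45,80,20),(85,255,255)),((18,120,80),(32,255,255))): print([(a,np.round(np.r_[r[0],r[1],r[2]],1)) for a,r in blobs(f,lo,hi,amin=500)])
print(np.round(bot.observe()["qpos"],2))
E
```

```text
clock: 0.65
position: [0.3409, -0.3825, 0.2811]
tool_rot: [3.141, 0.001, 1.041]
force: [1.4, -0.6, 0.4]
grip_width: 0.0853
finger_force: 0.0
clock: 1.15
position: [0.3602, -0.3541, 0.2803]
tool_rot: [-3.141, -0.0, 1.572]
force: [-0.2, -1.6, 1.0]
grip_width: 0.0858
finger_force: 0.0
[(3627.0, array([371.3,  53.6,  39.7, 100.6,   2.6]))]
[(3684.0, array([481.3,  54. ,  39.3, 106.3,  10.1]))]
[ 0.97  0.3  -0.38  1.84  0.13  1.04  0.53]
```

View pics/w_stand.png

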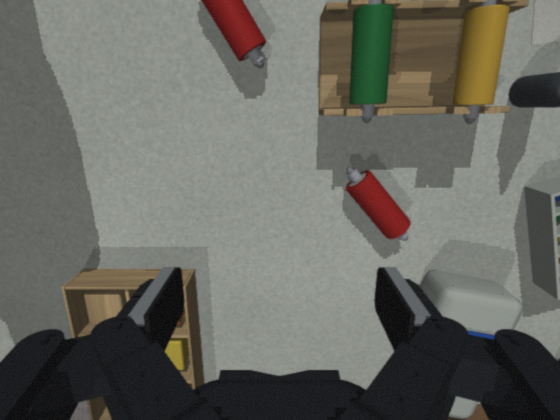

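The wrist view shows the green roller at (371,54), yellow at (481,54) and red look-alikes at (235,25) and (380,205). Next I look at the fork.

```bash
python3 -m crank '{"travel":[[2,4,0],[5,8,0],[8,12,0],[11,17,0],[14,22,0]],"turn":[[0,0,0],[0,0,-5],[0,0,-10],[0,0,-15],[0,0,-20]],"gripper":[0,0,0,0,0]}' && python3 -m crank '{"travel":[[3,5,0],[6,10,0],[8,14,0],[10,17,0],[10,17,0]],"turn":[[0,0,0],[0,0,0],[0,0,0],[0,0,0],[0,0,0]],"gripper":[0,0,0,0,0]}' && python3 -m crank '{"travel":[[0,0,0],[0,0,0],[0,0,0],[0,0,0],[0,0,0]],"turn":[[0,0,0],[0,0,0],[0,0,0],[0,0,0],[0,0,0]],"gripper":[0,0,0,0,0]}'; python3 - <<'E'
from h import *
save("wrist","w_f1")
E
python3 -m crank '{"travel":[[1.5,4,0],[3,8,0],[3,8,0],[3,8,0],[3,8,0]],"turn":[[0,0,0],[0,0,0],[0,0,0],[0,0,0],[0,0,0]],"gripper":[0,0,0,0,0]}'; python3 - <<'E'
from h import *
save("wrist","w_f2")
a,b=[cv2.imread(f"pics/w_f{i}.png") for i in(1,2)]
cv2.imwrite("pics/f12.png",cv2.resize(np.hstack([a,b]),(800,300),interpolation=cv2.INTER_AREA))
E
```

```text
clock: 1.7
position: [0.4925, -0.1467, 0.2805]
tool_rot: [3.141, 0.0, 1.213]
force: [0.8, -0.6, 1.0]
grip_width: 0.0854
finger_force: 0.0
clock: 2.2
position: [0.5933, 0.0283, 0.2799]
tool_rot: [-3.141, -0.003, 1.224]
force: [-1.5, -0.5, -0.3]
grip_width: 0.0853
finger_force: 0.0
clock: 2.7
position: [0.5917, 0.0209, 0.2806]
tool_rot: [3.141, 0.0, 1.22]
force: [-0.5, -0.3, -0.5]
grip_width: 0.0856
finger_force: 0.0
clock: 3.25
position: [0.6218, 0.1006, 0.2804]
tool_rot: [3.142, 0.001, 1.22]
force: [0.3, -0.4, 0.2]
grip_width: 0.0854
finger_force: 0.0
```

View pics/f12.png

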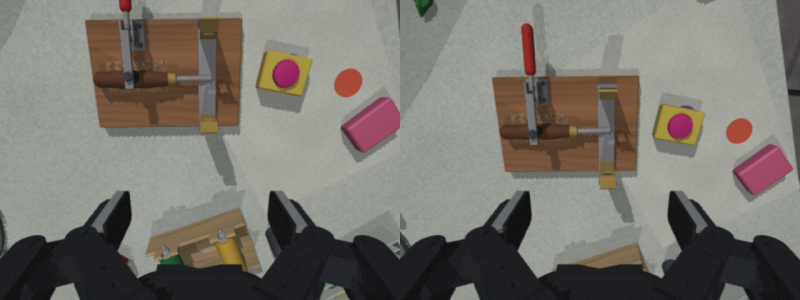

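The wrist pair shows the fork strip with its brass tips at about (208,27) and (208,126) in the left view and about (607,88) and (607,181) in the right view. I'll enlarge these.

```bash
python3 - <<'E'
from h import *
a,b=[cv2.imread(f"pics/w_f{i}.png") for i in(1,2)]
r=lambda im,x,y:cv2.resize(im[y:y+180,x:x+120],(400,600),interpolation=cv2.INTER_CUBIC)
cv2.imwrite("pics/f12z.png",np.hstack([r(a,240,15),r(b,230,95)]))
for n in("w_f1","w_f2"):
    f=load(n); print([(a,np.round(np.r_[r[0],r[1],r[2]],1)) for a,r in blobs(f,(18,110,50),(32,255,255),(240,10,330,270),25)])
E
```

```text
[(693.0, array([293. ,  38.5,  29. ,  26. ,  90. ])), (526.5, array([292.5, 173.5,  25. ,  23. ,  90. ])), (85.0, array([243., 110.,  16.,   6.,  90.]))]
[(660.0, array([291., 245.,  36.,  20.,  90.])), (307.5, array([291., 131.,  14.,  24.,  90.])), (93.0, array([243.5, 183.5,  15. ,   7. ,  90. ]))]
```

View pics/f12z.png

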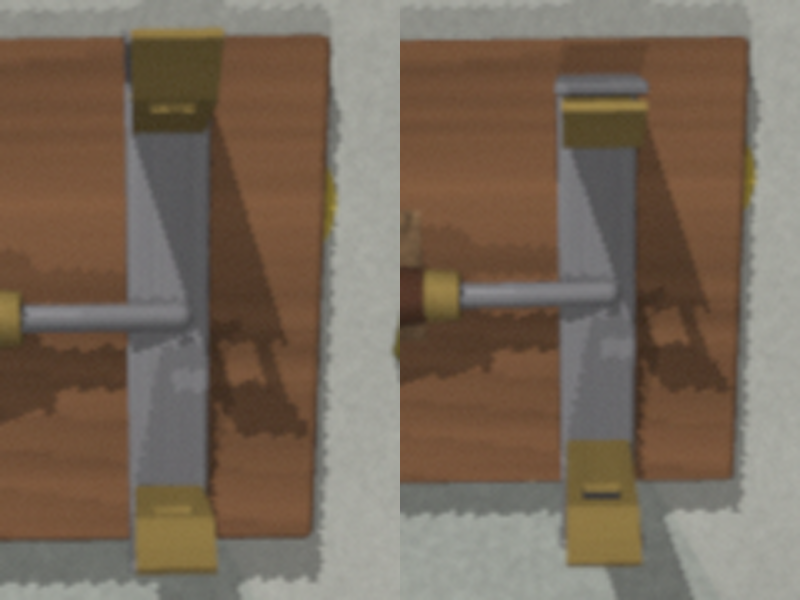

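```bash
python3 - <<'E'
from h import *
A,B,W,S,T=load("w_f1"),load("w_f2"),load("w_stand"),load("scene0"),load("top0")
s=10/3
a=lambda x,y:(A,240+x/s-.35,15+y/s-.35); b=lambda x,y:(B,230+(x-400)/s-.35,95+y/s-.35)
P={}
for n,p,q in(("+yL",(132,31),(562,98)),("+yR",(223,31),(647,98)),("-yL",(137,571),(567,564)),("-yR",(216,571),(641,564)),
  ("+foot",(171,132),(601,147)),("-foot",(173,487),(599,441)),("rod tip",(188,315),(615,290)),
  ("c1",(328,38),(747,40)),("c2",(312,537),(733,480))):
    P[n],e=tri(a(*p),b(*q)); print(n,np.round(P[n]*1e3,1),e)
    
# plane based, tips at 107
for o,sel in((a,0),(b,1)):
    pass
tp={}
for n,p,q in(("+y",(177.5,31),(604.5,98)),("-y",(176.5,571),(604,564))):
    u,v=plane(*a(*p),.107),plane(*b(*q),.107); tp[n]=(u+v)/2; print(n,"tip@107",np.round(u*1e3,1),np.round(v*1e3,1))
d=tp["+y"]-tp["-y"]; print("tipgap",np.linalg.norm(d)*1e3,"yaw",np.degrees(np.arctan2(-d[0],d[1])),"mid",(tp["+y"]+tp["-y"])/2)
fm=[(plane(*f(*p),.028)+plane(*f(*q),.028))/2 for f,p,q in((a,(171,132),(173,487)),(b,(601,147),(599,441)))];print("feet mid@28",fm)
c=[[plane(*f(*p),.018) for p in pp] for f,pp in((a,((328,38),(312,537))),(b,((747,40),(733,480))))]
for x,y in c: d=x-y;print("board end",np.round((x+y)/2*1e3,1),np.linalg.norm(d)*1e3,np.degrees(np.arctan2(-d[0],d[1])))
print("green W,T,S",tri((W,371.3,53.6),(T,339.5,254.5),(S,250.3,177.9)), plane(W,371.3,53.6,.06))
# current bias of wrist cam: show measured state
print(bot.observe()["position"])
E
```

```text
+yL [640.5 156.6 101.3] [np.float64(0.1), np.float64(0.1)]
+yR [663.1 148.3 101.3] [np.float64(0.1), np.float64(0.1)]
-yL [592.3  20.8 107.4] [np.float64(0.1), np.float64(0.1)]
-yR [614.4  12.7 107.4] [np.float64(0.0), np.float64(0.0)]
+foot [645.9 135.4  55.8] [np.float64(0.2), np.float64(0.2)]
-foot [608.7  28.   28.9] [np.float64(0.6), np.float64(0.6)]
rod tip [633.8  82.2  29.9] [np.float64(0.2), np.float64(0.2)]
c1 [707.  148.8  17.8] [np.float64(0.0), np.float64(0.0)]
c2 [651.9  -9.8  18.2] [np.float64(0.0), np.float64(0.0)]
+y tip@107 [651.2 151.4 107. ] [651.7 152.8 107. ]
-y tip@107 [603.4  16.6 107. ] [603.3  16.5 107. ]
tipgap 143.83813540334 yaw -19.547908965094102 mid [0.62737608 0.08434877 0.107     ]
feet mid@28 [array([0.62856034, 0.08314767, 0.028     ]), array([0.6271086 , 0.08016928, 0.028     ])]
board end [679.4  69.5  18. ] 167.9241780201543 -19.134990776967733
board end [679.4  69.5  18. ] 167.9981584168732 -19.186616645990068
green W,T,S (array([ 0.45226704, -0.23156951,  0.06466054]), [np.float64(3.6), np.float64(1.7), np.float64(2.9)]) [ 0.4523842  -0.22745905  0.06      ]
[0.62176366 0.10037963 0.28048408]
```

```bash
python3 -m crank '{"travel":[[-2,-5,0],[-4,-10,0],[-6,-14,0],[-8,-19,0],[-10,-23,0]],"turn":[[0,0,4],[0,0,8],[0,0,12],[0,0,16],[0,0,20]],"gripper":[0,0,0,0,0]}' && python3 -m crank '{"travel":[[-2,-5,0],[-4,-10,0],[-6,-14,0],[-7,-17,0],[-7,-17,0]],"turn":[[0,0,0],[0,0,0],[0,0,0],[0,0,0],[0,0,0]],"gripper":[0,0,0,0,0]}' && python3 -m crank '{"travel":[[0,0,0],[0,0,0],[0,0,0],[0,0,0],[0,0,0]],"turn":[[0,0,0],[0,0,0],[0,0,0],[0,0,0],[0,0,0]],"gripper":[0,0,0,0,0]}'; python3 - <<'E'
from h import *
f=save("wrist","w_s2"); T=load("top0");S=load("scene0");W=load("w_stand")
r=blobs(f,(45,80,20),(85,255,255),amin=500)[0]; print(r)
u,v=r[1][0]; print(plane(f,u,v,.06),tri((f,u,v),(T,339.5,254.5)),tri((f,u,v),(S,250.3,177.9)),tri((f,u,v),(W,371.3,53.6)))
hsv=cv2.cvtColor(f["pixels"],cv2.COLOR_RGB2HSV);m=cv2.inRange(hsv,(45,80,20),(85,255,255));ys,xs=np.where(m);k=(abs(xs-u)<40)
for yy in range(int(v)-50,int(v)+51,25):
    xx=xs[k&(ys==yy)]; 
    if len(xx): print(yy,plane(f,xx.min(),yy,.06),plane(f,xx.max(),yy,.06))
print(bot.observe()["tool_rot"],np.round(bot.observe()["qpos"],2))
E
```

```text
clock: 3.8
position: [0.5208, -0.1304, 0.2807]
tool_rot: [3.141, 0.001, 1.571]
force: [0.4, -0.8, 0.6]
grip_width: 0.0854
finger_force: 0.0
clock: 4.3
position: [0.449, -0.3031, 0.2804]
tool_rot: [-3.141, 0.002, 1.562]
force: [0.5, 1.0, -0.3]
grip_width: 0.0856
finger_force: 0.0
clock: 4.8
position: [0.4525, -0.2971, 0.2805]
tool_rot: [3.142, 0.0, 1.571]
force: [0.7, 0.9, -0.1]
grip_width: 0.0854
finger_force: 0.0
(2976.0, ((278.0, 115.0), (90.0, 36.0), 90.0))
[ 0.45037746 -0.23036628  0.06      ] (array([ 0.45062503, -0.22967102,  0.08495951]), [np.float64(0.2), np.float64(0.2)]) (array([ 0.45196041, -0.23223809,  0.06356095]), [np.float64(2.5), np.float64(2.5)]) (array([ 0.45003461, -0.22950688,  0.0706241 ]), [np.float64(0.7), np.float64(0.7)])
90 [ 0.43267135 -0.20526176  0.06      ] [ 0.46918226 -0.20526952  0.06      ]
115 [ 0.433324   -0.23036226  0.06      ] [ 0.46956326 -0.2303708   0.06      ]
140 [ 0.43291614 -0.25657874  0.06      ] [ 0.4688716 -0.2565881  0.06     ]
[-3.14158856e+00  2.78783208e-05  1.57063931e+00] [ 0.83  0.37 -0.47  1.74  0.19  1.07  0.3 ]
```

```bash
python3 - <<'E'
import cv2
im=cv2.imread("pics/w_s2.png")[40:190,200:400];s=cv2.imread("pics/scene0.png")[160:235,190:290]
import numpy as np
cv2.imwrite("pics/s2z.png",np.hstack([cv2.resize(im,(400,300),interpolation=2),cv2.resize(s,(400,300),interpolation=2)]))
E
```

```text
(no output)
```

View pics/s2z.png

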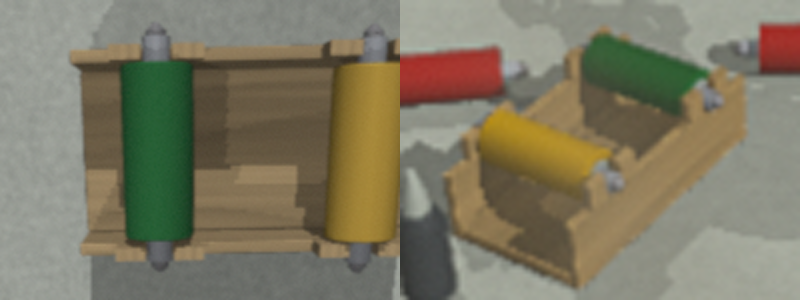

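The close crop confirms the choice: the green roller sits at (157,150) of the crop in open slots, and the stand's end is open, so the fingers have room. I descend and grip.

```bash
python3 -m crank '{"travel":[[0,3,-3],[-0.1,6.5,-6],[-0.1,6.5,-10.5],[-0.1,6.5,-14.5],[-0.1,6.5,-18]],"turn":[[0,0,0],[0,0,0],[0,0,0],[0,0,0],[0,0,0]],"gripper":[0,0,0,0,0]}' && python3 -m crank '{"travel":[[0,0,-2],[0,0,-4],[0,0,-5.9],[0,0,-5.9],[0,0,-5.9]],"turn":[[0,0,0],[0,0,0],[0,0,0],[0,0,0],[0,0,0]],"gripper":[0,0,0,0,0.3]}' && python3 -m crank '{"travel":[[0,0,0],[0,0,0],[0,0,0],[0,0,0],[0,0,0]],"turn":[[0,0,0],[0,0,0],[0,0,0],[0,0,0],[0,0,0]],"gripper":[0.5,0.7,0.8,0.8,0.8]}' 40 && python3 -m crank '{"travel":[[0,0,0],[0,0,0],[0,0,0],[0,0,0],[0,0,0]],"turn":[[0,0,0],[0,0,0],[0,0,0],[0,0,0],[0,0,0]],"gripper":[0.8,0.8,0.8,0.8,0.8]}'
```

```text
clock: 5.35
position: [0.451, -0.2321, 0.0988]
tool_rot: [-3.141, -0.0, 1.571]
force: [0.5, -0.5, 0.5]
grip_width: 0.0855
finger_force: 0.0
clock: 5.85
position: [0.4514, -0.2323, 0.0417]
tool_rot: [-3.141, -0.0, 1.57]
force: [0.2, -0.7, -0.3]
grip_width: 0.0733
finger_force: 0.0
clock: 6.35
position: [0.4516, -0.2328, 0.0423]
tool_rot: [3.14, 0.001, 1.57]
force: [-0.8, 1.3, 9.5]
grip_width: 0.037
finger_force: 38.7
clock: 6.85
position: [0.4516, -0.2328, 0.0423]
tool_rot: [3.141, 0.001, 1.57]
force: [-1.2, 0.7, 9.6]
grip_width: 0.037
finger_force: 38.7
```

```bash
python3 -m crank '{"travel":[[0,0,0.5],[0,0,1.5],[0,0,3],[0,0,5],[0,0,7]],"turn":[[0,0,0],[0,0,0],[0,0,0],[0,0,0],[0,0,0]],"gripper":[0.8,0.8,0.8,0.8,0.8]}' && python3 -m crank '{"travel":[[0,0,3],[0,0,6],[0,0,8],[0,0,8],[0,0,8]],"turn":[[0,0,0],[0,0,0],[0,0,0],[0,0,0],[0,0,0]],"gripper":[0.8,0.8,0.8,0.8,0.8]}' ; python3 - <<'E'
from h import *
f=save("wrist","w_h"); save("top","t_h"); save("scene","s_h")
s=bot.observe(); print(s["position"],s["force"])
for n in("w_h","t_h","s_h"): print([(a,np.round(np.r_[r[0],r[1],r[2]],1)) for a,r in blobs(load(n),(45,80,20),(85,255,255),amin=100)])
im=f["pixels"][:,:,::-1]; t=cv2.imread("pics/t_h.png")[190:310,260:420]
cv2.imwrite("pics/h.png",np.hstack([cv2.resize(im,(480,360)),cv2.resize(t,(320,240))[:,:].repeat(1,0) if 0 else cv2.copyMakeBorder(cv2.resize(t,(320,240)),0,120,0,0,0)]))
E
```

```text
clock: 7.35
position: [0.4509, -0.2324, 0.1128]
tool_rot: [-3.141, -0.0, 1.57]
force: [1.1, 0.3, -2.4]
grip_width: 0.0371
finger_force: 40.5
clock: 7.85
position: [0.4509, -0.2327, 0.1917]
tool_rot: [3.141, 0.0, 1.57]
force: [-0.8, -0.5, -3.2]
grip_width: 0.0368
finger_force: 40.6
[ 0.4506447  -0.23233374  0.19060454] [-0.82202375  0.43822677 -1.68668724]
[(15589.0, array([277., 278., 194.,  94.,  90.])), (161.5, array([542. , 343.1,   6.3,  35.9,  76.6]))]
[(1065.5, array([494.2,  97.6,  63.3,  24.2,  37.4])), (781.5, array([ 13.3, 397.3,  37. ,  43.9,  12.7])), (298.5, array([399.3, 118.7,  60.3,   6.4,  69.8])), (243.0, array([336.5, 253. ,  18. ,  17. ,  90. ])), (126.5, array([ 81. , 264.1,  18.4,  10.8,  11.3])), (122.5, array([ 88.8, 217.4,  11.4,  18. ,  36.9]))]
[(833.0, array([ 46.3, 214.3,  24. ,  42.9,   9.5])), (466.0, array([546., 213.,  46.,  26.,  90.])), (179.5, array([254. , 132.6,  20.9,  13.6,  20. ])), (124.0, array([449.6, 303.5,  14. ,  11.5,  80.5])), (104.5, array([470.7, 273.6,  17.5,   9.5,  23.2]))]
```

View pics/h.png

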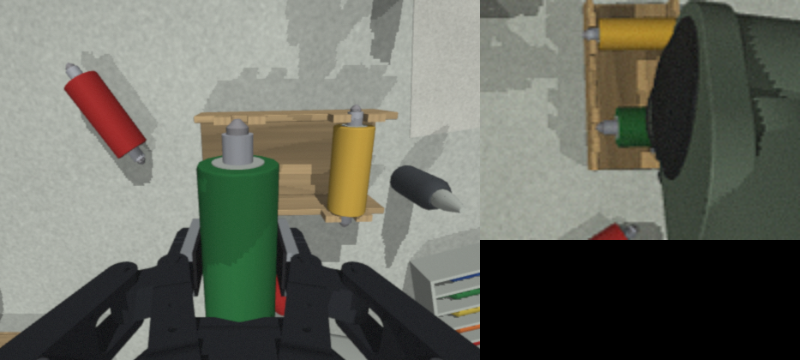

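The wrist view shows the green roller straight and level between the pads, with its +y axle tip at about (275,140) in full-size pixels. The top view shows its other tip at about (335,255). I now work out its pose in the hand.

```bash
python3 - <<'E'
from h import *
f=load("w_h");t=load("t_h")
hsv=cv2.cvtColor(f["pixels"],cv2.COLOR_RGB2HSV)
m=cv2.inRange(hsv,(45,80,20),(85,255,255)); 
for y in(200,215,230,250,270,300,330,360): 
    xs=np.where(m[y,200:360])[0]+200; print(y,xs.min(),xs.max(),(xs.min()+xs.max())/2)
# stub/collar: grey low-sat columns
g=f["pixels"].astype(int)
for y in range(134,186,5):
    r=hsv[y,245:310]; k=np.where((r[:,1]<50)&(r[:,2]<175))[0]+245; print(y,k.min() if len(k) else 0,k.max() if len(k) else 0)
p=np.array([.4508,-.2325,.1911]); 
z=.1911+.0177
for n,(u,v) in (("tip",(275.5,140)),): print(n,plane(f,u,v,z),plane(f,u,v,z+.003))
print("pred tip px",proj(f,p+[0,.0635,.0177]),"axis centre",proj(f,p+[0,0,.0177]),"rubber end top",proj(f,p+[0,.044,.0177+.019]))
# top view -> left tip
print("top tip",plane(t,260+(599-480)/2,190+127/2,z))
E
```

```text
200 230 324 277.0
215 231 324 277.5
230 232 323 277.5
250 233 323 278.0
270 233 323 278.0
300 235 322 278.5
330 238 320 279.0
360 240 319 279.5
134 0 0
139 273 280
144 268 285
149 264 289
154 263 292
159 259 295
164 259 294
169 259 294
174 259 294
179 259 295
184 255 302
tip [ 0.44853623 -0.16882999  0.2088    ] [ 0.4485659  -0.16853421  0.2118    ]
pred tip px [281.4623524  140.44638192] axis centre [281.33001939 287.97030646] rubber end top [281.84548754 203.94133325]
top tip [ 0.44914081 -0.17096075  0.2088    ]
```

```bash
python3 -m crank '{"travel":[[1,2,0],[3.3,6,0],[5.8,10.5,0],[8.3,15,0],[10.8,19.5,0]],"turn":[[0,0,0],[0,0,-4],[0,0,-8],[0,0,-12],[0,0,-16]],"gripper":[0.8,0.8,0.8,0.8,0.8]}' && python3 -m crank '{"travel":[[2.5,4.5,0],[4.7,8.5,-1],[6.2,11,-2.5],[6.9,12.15,-4],[6.9,12.15,-5]],"turn":[[0,0,-3.3],[0,0,-3.3],[0,0,-3.3],[0,0,-3.3],[0,0,-3.3]],"gripper":[0.8,0.8,0.8,0.8,0.8]}' && python3 -m crank '{"travel":[[0,0,0],[0,0,0],[0,0,0],[0,0,0],[0,0,0]],"turn":[[0,0,0],[0,0,0],[0,0,0],[0,0,0],[0,0,0]],"gripper":[0.8,0.8,0.8,0.8,0.8]}'; python3 - <<'E'
from h import *
f=save("wrist","w_k"); save("top","t_k"); save("scene","s_k")
s=bot.observe(); print(s["position"],s["tool_rot"],s["force"],s["moment"])
r=lambda n,x,y,w,h,o:cv2.resize(cv2.imread(f"pics/{n}.png")[y:y+h,x:x+w],o,interpolation=2)
cv2.imwrite("pics/k.png",np.hstack([r("w_k",200,60,160,240,(400,600)),np.vstack([r("t_k",130,140,132,99,(400,300)),r("s_k",270,195,132,99,(400,300))])]))
E
```

```text
clock: 8.5
position: [0.5573, -0.0395, 0.1906]
tool_rot: [-3.14, 0.0, 1.288]
force: [0.7, -0.8, -2.3]
grip_width: 0.0368
finger_force: 40.6
clock: 9.0
position: [0.6255, 0.0818, 0.1391]
tool_rot: [-3.139, 0.0, 1.235]
force: [0.1, -0.9, -2.1]
grip_width: 0.0367
finger_force: 40.6
clock: 9.5
position: [0.6262, 0.0796, 0.142]
tool_rot: [3.141, -0.0, 1.232]
force: [-0.3, 0.4, -1.7]
grip_width: 0.037
finger_force: 40.6
[0.62610425 0.07991877 0.14166101] [ 3.14131812e+00 -4.72358560e-05  1.23294212e+00] [ 0.38449045  0.4839681  -2.2206133 ] [-0.06227603  0.00734892 -0.00819385]
```

View pics/k.png

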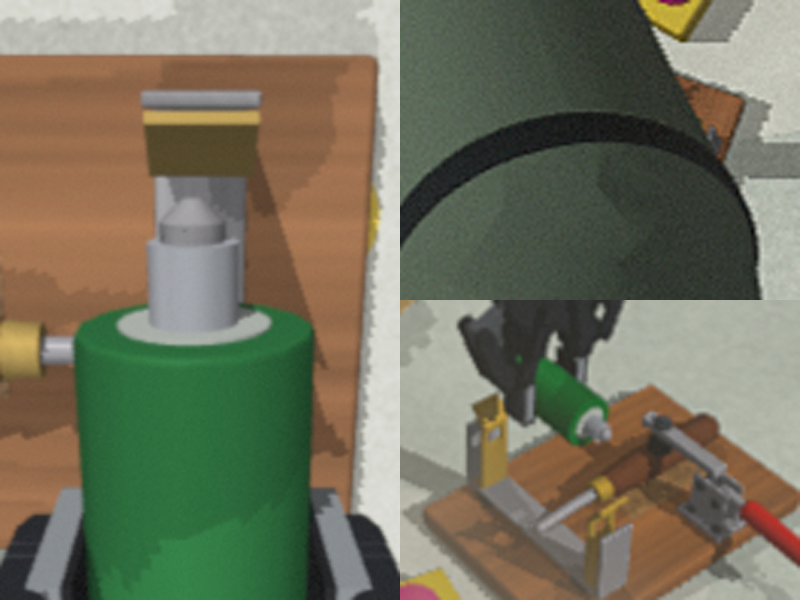

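Here the +y tip is at pixel (277,140) and the +y leaf's edge centre at about (281,104). The top camera is blocked by the arm. I compute the relative offset next.

```bash
python3 - <<'E'
from h import *
f,s=load("w_k"),load("s_k"); p=np.array([.6262,.0797,.1417])
yaw=1.2325-np.pi/2; X=np.array([np.cos(yaw),np.sin(yaw)]);Y=np.array([-X[1],X[0]])
R=lambda q:np.round(1e3*np.array([(q[:2]-p[:2])@X,(q[:2]-p[:2])@Y]),1)
q=lambda x,y:(200+x/2.5-.3,60+y/2.5-.3)
print("tip rel TCP (x,y)",R(plane(f,*q(191,200),.1594)))
for n,x in(("Lcorner",144),("Rcorner",261)): print(n,R(plane(f,*q(x,110),.107)))
print("outer steel",R(plane(f,*q(202,93),.107)))
print("foot", R(plane(f,*q(202,300),.028)))
print("board corner",R(plane(f,*q(378,56),.018)))
S=load("scene0")
ss=lambda x,y:(270+(x-400)/3.03,195+(y-300)/3.03)
print("scene tip +y",R(plane(s,*ss(608,434),.1594)))
print("rubber edges", R(plane(f,*q(76,340),.1594)),R(plane(f,*q(313,340),.1594)))
m=np.array([.6274,.0843]); print("fork mid rel",R(m))
# orthogonal top-scene check of leaf tips via scene+w_f views
A,B=load("w_f1"),load("w_f2"); sf=10/3
s0=lambda x,y:(270+(x-400)/3.03,215+(y-300)/3.03)
for n,pa,pb,ps in(("-y",(176.5,571),(604,564),(488,350)),("+y",(177.5,31),(604.5,98),(612,445))):
    t,e=tri((A,240+pa[0]/sf-.35,15+pa[1]/sf-.35),(B,230+(pb[0]-400)/sf-.35,95+pb[1]/sf-.35),(S,*s0(*ps)));print(n,np.round(t,4),e,R(t))
    print("  scene@107",R(plane(S,*s0(*ps),.107)))
E
```

```text
tip rel TCP (x,y) [-2.2 63.5]
Lcorner [-12.3  76.8]
Rcorner [12.  76.8]
outer steel [-0.2 80.1]
foot [ 0.3 19.3]
board corner [53.9 93. ]
scene tip +y [-3.5 61.8]
rubber edges [-20.6  41.5] [17.2 41.5]
fork mid rel [-0.4  4.7]
-y [0.6019 0.0146 0.0943] [np.float64(1.4), np.float64(3.8), np.float64(4.9)] [ -1.3 -69.5]
  scene@107 [  7.  -52.6]
+y [0.6517 0.1516 0.1059] [np.float64(0.4), np.float64(1.2), np.float64(1.3)] [ 0.2 76.3]
  scene@107 [ 1.8 75.9]
```

```bash
cat >> h.py <<'E'
def feel(k=8):
    yaw=np.radians(-19.4); X=np.array([np.cos(yaw),np.sin(yaw)]);Y=np.array([-X[1],X[0]]);F=[];M=[];P=[]
    for _ in range(k):
        bot.grab_frame("wrist"); s=bot.observe(); F.append(s["force"]);M.append(s["moment"]);P.append(s["position"])
    F,M,P=[np.mean(v,0) for v in(F,M,P)]; o=np.array([.6262,.0797])
    print("clk",round(s["clock"],2),"Fx,Fy,Fz(rest)",np.round([F[:2]@X,F[:2]@Y,F[2]],2),"M",np.round([M[:2]@X,M[:2]@Y,M[2]],3),"pos rel mm",np.round([1e3*(P[:2]-o)@X,1e3*(P[:2]-o)@Y,1e3*P[2]],2),"std",np.round(np.std(F),2),s["grip_width"])
E
python3 -m crank '{"travel":[[0.1,0.1,0],[0.2,0.2,-1],[0.35,0.39,-2],[0.35,0.39,-3],[0.35,0.39,-3.7]],"turn":[[0,0,0],[0,0,0],[0,0,0],[0,0,0],[0,0,0]],"gripper":[0.8,0.8,0.8,0.8,0.8]}' && python3 -m crank '{"travel":[[0,0,-0.5],[0,0,-1],[0,0,-1.5],[0,0,-1.5],[0,0,-1.5]],"turn":[[0,0,0],[0,0,0],[0,0,0],[0,0,0],[0,0,0]],"gripper":[0.8,0.8,0.8,0.8,0.8]}'; python3 -c "from h import *; feel()"
```

```text
clock: 10.15
position: [0.629, 0.084, 0.1028]
tool_rot: [-3.14, 0.001, 1.233]
force: [0.1, -0.8, -1.5]
grip_width: 0.0368
finger_force: 40.6
clock: 10.65
position: [0.6296, 0.0839, 0.0895]
tool_rot: [3.142, -0.0, 1.233]
force: [0.0, 0.3, -0.8]
grip_width: 0.0371
finger_force: 40.6
clk 11.05 Fx,Fy,Fz(rest) [-0.24 -0.02 -1.98] M [-0.001 -0.007 -0.002] pos rel mm [ 1.87  5.21 89.67] std 0.9 0.03660944360610183
```

```bash
H='"gripper":[0.8,0.8,0.8,0.8,0.8]'; python3 -m crank '{"travel":[[0,0,-0.2],[0,0,-0.4],[0,0,-0.55],[0,0,-0.55],[0,0,-0.55]],"turn":[[0,0,0],[0,0,0],[0,0,0],[0,0,0],[0,0,0]],"gripper":[0.8,0.8,0.8,0.8,0.8]}'; python3 -c "from h import *; feel(6)"
python3 -m crank '{"travel":[[0.03,0.09,0],[0.07,0.19,0],[0.1,0.28,0],[0.13,0.38,0],[0.13,0.38,0]],"turn":[[0,0,0],[0,0,0],[0,0,0],[0,0,0],[0,0,0]],"gripper":[0.8,0.8,0.8,0.8,0.8]}'|head -1;  python3 -c "from h import *; feel(6)"
python3 -m crank '{"travel":[[-0.07,-0.19,0],[-0.13,-0.38,0],[-0.2,-0.57,0],[-0.26,-0.76,0],[-0.26,-0.76,0]],"turn":[[0,0,0],[0,0,0],[0,0,0],[0,0,0],[0,0,0]],"gripper":[0.8,0.8,0.8,0.8,0.8]}'|head -1;  python3 -c "from h import *; feel(6)"
```

```text
clock: 11.55
position: [0.6295, 0.084, 0.0839]
tool_rot: [-3.141, 0.0, 1.233]
force: [-0.7, 0.1, -1.7]
grip_width: 0.037
finger_force: 40.6
clk 11.85 Fx,Fy,Fz(rest) [ 0.02 -0.14 -1.77] M [-0.007  0.018 -0.022] pos rel mm [ 1.77  5.18 83.97] std 0.79 0.0367823436771544
clock: 12.35
clk 12.65 Fx,Fy,Fz(rest) [-0.1  -2.97 -0.81] M [-0.527 -0.004  0.005] pos rel mm [ 1.75  9.08 83.93] std 0.87 0.03678898503765376
clock: 13.15
clk 13.45 Fx,Fy,Fz(rest) [ 0.14  1.21 -0.91] M [ 0.222  0.024 -0.021] pos rel mm [ 1.77  1.37 83.98] std 0.85 0.03690712200006649
```

```bash
python3 -m crank '{"travel":[[-0.03,-0.07,0],[-0.05,-0.14,0],[-0.05,-0.14,0],[-0.05,-0.14,0],[-0.05,-0.14,0]],"turn":[[0,0,0],[0,0,0],[0,0,0],[0,0,0],[0,0,0]],"gripper":[0.8,0.8,0.8,0.8,0.8]}'|head -1;  python3 -c "from h import *; feel(10)"
python3 -m crank '{"travel":[[0.07,0.2,0],[0.13,0.38,0],[0.2,0.58,0],[0.24,0.68,0],[0.24,0.68,0]],"turn":[[0,0,0],[0,0,0],[0,0,0],[0,0,0],[0,0,0]],"gripper":[0.8,0.8,0.8,0.8,0.8]}'|head -1;  python3 -c "from h import *; feel(10)"
```

```text
clock: 13.95
clk 14.45 Fx,Fy,Fz(rest) [-0.24  1.76 -0.88] M [0.392 0.018 0.007] pos rel mm [ 1.78 -0.33 83.93] std 1.07 0.036978535599776916
clock: 14.95
clk 15.45 Fx,Fy,Fz(rest) [-0.44 -1.41 -1.29] M [-0.347  0.048  0.006] pos rel mm [ 1.8  6.7 83.9] std 0.17 0.036655256514086625
```

```bash
python3 -m crank '{"travel":[[-0.06,-0.15,0],[-0.11,-0.31,0],[-0.11,-0.31,0],[-0.11,-0.31,-0.2],[-0.11,-0.31,-0.4]],"turn":[[0,0,0],[0,0,0],[0,0,0],[0,0,0],[0,0,0]],"gripper":[0.8,0.8,0.8,0.8,0.8]}'|head -1;  python3 -c "from h import *; feel(8)"
python3 -m crank '{"travel":[[0,0,-0.1],[0,0,-0.2],[0,0,-0.25],[0,0,-0.25],[0,0,-0.25]],"turn":[[0,0,0],[0,0,0],[0,0,0],[0,0,0],[0,0,0]],"gripper":[0.8,0.8,0.8,0.8,0.8]}'|head -1;  python3 -c "from h import *; feel(8)"
```

```text
clock: 15.95
clk 16.35 Fx,Fy,Fz(rest) [ 0.58  0.2  -0.86] M [ 0.01  -0.112 -0.005] pos rel mm [ 1.81  3.64 79.85] std 0.6 0.03693216997337434
clock: 16.85
clk 17.25 Fx,Fy,Fz(rest) [-0.09  0.2   5.53] M [ 0.031 -0.053  0.012] pos rel mm [ 1.99  3.75 77.69] std 2.56 0.03713045274461382
```

```bash
python3 -m crank '{"travel":[[0,0,-0.1],[0,0,-0.2],[0,0,-0.2],[0,0,-0.2],[0,0,-0.2]],"turn":[[0,0,0],[0,0,0],[0,0,0],[0,0,0],[0,0,0]],"gripper":[0.8,0.8,0.8,0.8,0.8]}'|head -1;  python3 -c "from h import *; feel(6)"
python3 -m crank '{"travel":[[0,0,-0.1],[0,0,-0.2],[0,0,-0.2],[0,0,-0.2],[0,0,-0.2]],"turn":[[0,0,0],[0,0,0],[0,0,0],[0,0,0],[0,0,0]],"gripper":[0.8,0.8,0.8,0.8,0.8]}'|head -1;  python3 -c "from h import *; feel(6)"
```

```text
clock: 17.75
clk 18.05 Fx,Fy,Fz(rest) [0.56 0.34 6.44] M [ 0.022 -0.111 -0.003] pos rel mm [ 2.13  3.78 75.81] std 2.86 0.03697915650405895
clock: 18.55
clk 18.85 Fx,Fy,Fz(rest) [ 0.36 -0.29  9.58] M [ 0.018 -0.086 -0.   ] pos rel mm [ 2.31  3.92 74.08] std 4.56 0.03669925939121692
```

```bash
python3 -m crank '{"travel":[[0,0,-0.1],[0,0,-0.2],[0,0,-0.2],[0,0,-0.2],[0,0,-0.2]],"turn":[[0,0,0],[0,0,0],[0,0,0],[0,0,0],[0,0,0]],"gripper":[0.8,0.8,0.8,0.8,0.8]}'|head -1;  python3 -c "from h import *; feel(6)"
python3 -m crank '{"travel":[[0,0,-0.1],[0,0,-0.2],[0,0,-0.2],[0,0,-0.2],[0,0,-0.2]],"turn":[[0,0,0],[0,0,0],[0,0,0],[0,0,0],[0,0,0]],"gripper":[0.8,0.8,0.8,0.8,0.8]}'|head -1;  python3 -c "from h import *; feel(6)"
```

```text
clock: 19.35
clk 19.65 Fx,Fy,Fz(rest) [2.2  1.63 4.9 ] M [ 0.685 -0.376 -0.014] pos rel mm [ 1.95  3.71 71.55] std 1.67 0.03680405268148614
clock: 20.15
clk 20.45 Fx,Fy,Fz(rest) [-0.79 -4.09 -1.95] M [-0.467  0.262  0.014] pos rel mm [ 1.48  3.02 69.07] std 0.74 0.03669613049553456
```

```bash
python3 - <<'E'
from h import *
save("wrist","w_n");save("scene","s_n")
for n in("w_h","w_k","w_n"):
    f=load(n);hsv=cv2.cvtColor(f["pixels"],cv2.COLOR_RGB2HSV);m=cv2.inRange(hsv,(45,80,20),(85,255,255))
    c=np.where(m[100:400,250])[0]+100;d=np.where(m[100:400,305])[0]+100
    print(n,[ (lambda x:(x.min(),x.max()))(np.where(m[y,200:360])[0]+200) for y in(210,250,300,350)],c.min(),d.min())
feel(6)
r=lambda n,x,y,w,h,o:cv2.resize(cv2.imread(f"pics/{n}.png")[y:y+h,x:x+w],o,interpolation=2)
cv2.imwrite("pics/n.png",np.hstack([r("w_n",200,60,160,240,(400,600)),r("s_n",280,210,80,120,(400,600))]))
E
```

```text
w_h [(np.int64(231), np.int64(324)), (np.int64(233), np.int64(323)), (np.int64(235), np.int64(322)), (np.int64(239), np.int64(319))] 183 182
w_k [(np.int64(230), np.int64(324)), (np.int64(233), np.int64(323)), (np.int64(235), np.int64(322)), (np.int64(240), np.int64(320))] 183 182
w_n [(np.int64(230), np.int64(327)), (np.int64(232), np.int64(324)), (np.int64(235), np.int64(322)), (np.int64(240), np.int64(318))] 182 181
clk 20.85 Fx,Fy,Fz(rest) [-1.28 -4.3  -4.8 ] M [-0.582  0.32   0.045] pos rel mm [ 1.61  3.37 69.23] std 0.88 0.03697919561593172
```

View pics/n.png

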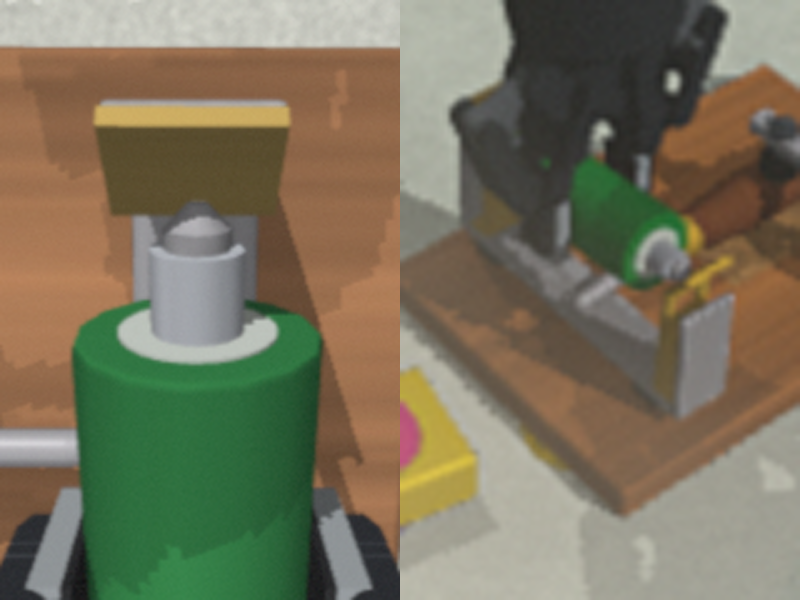

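The +y end rides slightly high (wider in the wrist view), while the -y end has just entered its hole. I level it by turning the hand and go on gently.

```bash
python3 -m crank '{"travel":[[-0.01,-0.03,-0.06],[-0.02,-0.06,-0.12],[-0.03,-0.085,-0.2],[-0.03,-0.085,-0.2],[-0.03,-0.085,-0.2]],"turn":[[-0.94,0.33,0],[-1.9,0.66,0],[-2.83,1,0],[-2.83,1,0],[-2.83,1,0]],"gripper":[0.8,0.8,0.8,0.8,0.8]}'|head -3;  python3 -c "
from h import *
feel(6)
f=save('wrist','w_n2');hsv=cv2.cvtColor(f['pixels'],cv2.COLOR_RGB2HSV);m=cv2.inRange(hsv,(45,80,20),(85,255,255))
print([(lambda x:(x.min(),x.max()))(np.where(m[y,200:360])[0]+200) for y in(210,250,300,350)])"
```

```text
clock: 21.35
position: [0.629, 0.0819, 0.0676]
tool_rot: [3.141, 0.052, 1.234]
clk 21.65 Fx,Fy,Fz(rest) [ 0.26 -3.65  3.57] M [-0.387 -0.051 -0.008] pos rel mm [ 1.94  2.62 67.53] std 2.94 0.03680684724556554
[(np.int64(228), np.int64(328)), (np.int64(231), np.int64(325)), (np.int64(235), np.int64(322)), (np.int64(241), np.int64(317))]
```

```bash
python3 -m crank '{"travel":[[0,0,-0.06],[-0.01,-0.03,-0.12],[-0.02,-0.06,-0.2],[-0.02,-0.06,-0.2],[-0.02,-0.06,-0.2]],"turn":[[-0.6,0.2,0],[-1.2,0.4,0],[-1.9,0.66,0],[-1.9,0.66,0],[-1.9,0.66,0]],"gripper":[0.8,0.8,0.8,0.8,0.8]}'|head -3;  python3 -c "
from h import *
feel(6)
f=save('wrist','w_n3');hsv=cv2.cvtColor(f['pixels'],cv2.COLOR_RGB2HSV);m=cv2.inRange(hsv,(45,80,20),(85,255,255))
print([(lambda x:(x.min(),x.max()))(np.where(m[y,200:360])[0]+200) for y in(210,250,300,350)])"
```

```text
clock: 22.2
position: [0.6279, 0.0807, 0.0648]
tool_rot: [-3.14, 0.089, 1.233]
clk 22.5 Fx,Fy,Fz(rest) [ 0.19 -5.29 -3.02] M [-0.998 -0.031 -0.007] pos rel mm [ 1.25  1.32 64.69] std 1.42 0.03710196101646507
[(np.int64(228), np.int64(328)), (np.int64(232), np.int64(325)), (np.int64(235), np.int64(322)), (np.int64(241), np.int64(317))]
```

```bash
python3 -m crank '{"travel":[[0,0,-0.06],[-0.01,-0.01,-0.12],[-0.01,-0.02,-0.2],[-0.01,-0.02,-0.2],[-0.01,-0.02,-0.2]],"turn":[[-0.6,0.2,0],[-1,0.4,0],[-1.5,0.5,0],[-1.5,0.5,0],[-1.5,0.5,0]],"gripper":[0.8,0.8,0.8,0.8,0.8]}'|head -3;  python3 -c "
from h import *
feel(6)
f=save('wrist','w_n4');save('scene','s_n4');hsv=cv2.cvtColor(f['pixels'],cv2.COLOR_RGB2HSV);m=cv2.inRange(hsv,(45,80,20),(85,255,255))
print([(lambda x:(x.min(),x.max()))(np.where(m[y,200:360])[0]+200) for y in(210,250,300,350)])"
```

```text
clock: 23.05
position: [0.6279, 0.0803, 0.0628]
tool_rot: [-3.141, 0.117, 1.233]
clk 23.35 Fx,Fy,Fz(rest) [ 0.49 -5.68 -1.47] M [-1.014 -0.078 -0.008] pos rel mm [ 1.37  1.11 62.83] std 1.92 0.03674652865953768
[(np.int64(228), np.int64(328)), (np.int64(232), np.int64(325)), (np.int64(235), np.int64(322)), (np.int64(241), np.int64(317))]
```

```bash
cat >> h.py <<'E'
def tilt(n):
    f=load(n);hsv=cv2.cvtColor(f["pixels"],cv2.COLOR_RGB2HSV);m=cv2.inRange(hsv,(45,70,15),(85,255,255))
    ys=np.arange(205,365,3);e=[]
    for y in ys:
        x=np.where(m[y,200:360])[0]+200; e.append((x.min(),x.max()+1))
    e=np.array(e); l=np.polyfit(ys,e[:,0],1);r=np.polyfit(ys,e[:,1],1);P=[]
    for y in(210,350):
        a,b=np.polyval(l,y),np.polyval(r,y);D=f["fx"]*.038/(b-a)
        c=np.array([((a+b)/2-f["cx"])/f["fx"],(y-f["cy"])/f["fy"],1])*D;E=f["extrinsics"];P.append(E[:3,:3].T@(c-E[:3,3]))
    d=P[0]-P[1]; return np.arctan2(d[2],np.hypot(d[0],d[1])),(P[0]+P[1])[2]/2,np.degrees(np.arctan2(d[1],d[0]))
E
python3 -c "
from h import *
for n in('w_h','w_k','w_n','w_n2','w_n3','w_n4'): print(n,np.round(tilt(n),3))"
```

```text
w_h [2.0000e-03 2.1000e-01 9.0639e+01]
w_k [1.7000e-02 1.6100e-01 7.1523e+01]
w_n [ 0.124  0.088 70.791]
w_n2 [ 0.144  0.087 70.779]
w_n3 [ 0.1    0.084 70.78 ]
w_n4 [ 0.076  0.082 70.733]
```

```bash
python3 -m crank '{"travel":[[0,-0.02,-0.03],[-0.01,-0.03,-0.06],[-0.02,-0.05,-0.1],[-0.02,-0.05,-0.1],[-0.02,-0.05,-0.1]],"turn":[[-0.6,0.2,0],[-1.2,0.4,0],[-1.9,0.66,0],[-1.9,0.66,0],[-1.9,0.66,0]],"gripper":[0.8,0.8,0.8,0.8,0.8]}'|head -3;  python3 -c "
from h import *
feel(6)
f=save('wrist','w_n5');print(tilt('w_n5'))"
```

```text
clock: 23.95
position: [0.6279, 0.0807, 0.0619]
tool_rot: [-3.141, 0.15, 1.234]
clk 24.25 Fx,Fy,Fz(rest) [-1.42 -0.11 -6.91] M [0.171 0.336 0.055] pos rel mm [ 1.36  1.47 62.19] std 3.1 0.037215199209617786
(np.float64(0.013661155837359096), np.float64(0.08118396695190622), np.float64(70.81247532621717))
```

Both ends have snapped in: the side force is gone, the roller is level, and it is being pulled down. I ease it down about 1.5 mm and read it again.

```bash
python3 -m crank '{"travel":[[0,0,-0.04],[0,0,-0.08],[0,0,-0.12],[0,0,-0.15],[0,0,-0.15]],"turn":[[0,0,0],[0,0,0],[0,0,0],[0,0,0],[0,0,0]],"gripper":[0.8,0.8,0.8,0.8,0.8]}'|head -3;  python3 -c "
from h import *
feel(6)
f=save('wrist','w_n6');print(tilt('w_n6'))"
```

```text
clock: 24.8
position: [0.6285, 0.0803, 0.0611]
tool_rot: [3.141, 0.15, 1.233]
clk 25.1 Fx,Fy,Fz(rest) [-0.    0.53 -3.91] M [0.279 0.052 0.012] pos rel mm [ 1.91  1.31 61.04] std 2.01 0.037085857792456524
(np.float64(0.03519207407056586), np.float64(0.07982449395702987), np.float64(70.81323110249562))
```

```bash
python3 -m crank '{"travel":[[0,0,-0.03],[0,0,-0.05],[0,0,-0.05],[0,0,-0.05],[0,0,-0.05]],"turn":[[0,0,0],[0,0,0],[0,0,0],[0,0,0],[0,0,0]],"gripper":[0.8,0.8,0.5,0.4,0.2]}' 20|head -3; python3 -m crank '{"travel":[[0,0,0],[0,0,0],[0,0,0],[0,0,0],[0,0,0]],"turn":[[0,0,0],[0,0,0],[0,0,0],[0,0,0],[0,0,0]],"gripper":[0.1,0.05,0.05,0.05,0.05]}';  python3 -c "
from h import *
feel(6)
f=save('wrist','w_n7');print(tilt('w_n7'))"
```

```text
clock: 25.65
position: [0.6284, 0.0803, 0.0606]
tool_rot: [3.141, 0.15, 1.233]
clock: 26.15
position: [0.6283, 0.0803, 0.0605]
tool_rot: [3.141, 0.15, 1.233]
force: [0.2, 0.5, 0.5]
grip_width: 0.0811
finger_force: 0.0
clk 26.45 Fx,Fy,Fz(rest) [ 0.05 -0.13 -0.05] M [ 0.152  0.009 -0.008] pos rel mm [ 1.72  1.28 60.41] std 0.06 0.08103246444825685
(np.float64(0.014031683751901577), np.float64(0.07693057577625975), np.float64(70.77096769036851))
```

```bash
python3 -m crank '{"travel":[[0,0,0.5],[0,0,1.5],[0,0,3.5],[0,0,7],[0,0,11]],"turn":[[0,0,0],[0,0,0],[0,0,0],[0,0,0],[0,0,0]],"gripper":[0.05,0.05,0.05,0.05,0.05]}'|head -3; python3 -m crank '{"travel":[[0,-3,3],[0,-6,6],[0,-8,8],[0,-8,8],[0,-8,8]],"turn":[[3,-1,0],[6,-2,0],[8.1,-2.85,0],[8.1,-2.85,0],[8.1,-2.85,0]],"gripper":[0.05,0.05,0.05,0.05,0.05]}';python3 -m crank '{"travel":[[0,0,0],[0,0,0],[0,0,0],[0,0,0],[0,0,0]],"turn":[[0,0,0],[0,0,0],[0,0,0],[0,0,0],[0,0,0]],"gripper":[0.05,0.05,0.05,0.05,0.05]}'|head -1;  python3 - <<'E'
from h import *
f=save('wrist','w_e');s=save('scene','s_e');t=save('top','t_e');S=load("scene0");T=load("top0")
G=((45,80,20),(85,255,255))
w=blobs(f,*G,amin=500);print(w[:2])
sb=blobs(s,*G,(280,200,380,310),30);print(sb[:2]); tb=blobs(t,*G,(130,140,262,240),30);print(tb[:2])
if w and sb:
    p,e=tri((f,*w[0][1][0]),(s,*sb[0][1][0]));print(p,e)
    d=p[:2]-[.6274,.0843];a=np.radians(-19.3);X=np.array([np.cos(a),np.sin(a)]);print("rest offs",d@X,d@[-X[1],X[0]])
    b=cv2.boxPoints(w[0][1]);q=[plane(f,*c,.078) for c in b]
    for i in(0,1): v=q[i+1]-q[i];print(np.linalg.norm(v),np.degrees(np.arctan2(v[1],v[0])))
for n,a,b,r in(("yellow scene",S,s,(190,180,250,220)),("stamp scene",S,s,(250,283,298,322)),("yellow top",T,t,(290,190,400,225)),("stamp top",T,t,(198,112,242,155))):
    print(n,[np.round(blobs(i,(18,120,80),(32,255,255),r)[0][1][0],1) if blobs(i,(18,120,80),(32,255,255),r) else None for i in(a,b)])
print("bottle diff",np.abs(S["pixels"][195:240,180:210].astype(int)-s["pixels"][195:240,180:210]).mean())
E
```

```text
clock: 27.0
position: [0.6277, 0.0803, 0.1718]
tool_rot: [-3.141, 0.151, 1.233]
clock: 27.5
position: [0.6282, -0.0002, 0.2514]
tool_rot: [3.14, 0.0, 1.232]
force: [-0.1, 0.4, 0.7]
grip_width: 0.0811
finger_force: 0.0
clock: 28.0
[(4174.0, ((249.0, 99.0), (106.0, 42.0), 90.0))]
[(389.5, ((318.76861572265625, 251.9952392578125), (39.18278503417969, 15.618072509765625), 49.184913635253906))]
[]
[0.62885912 0.08694495 0.08528767] [np.float64(0.3), np.float64(0.3)]
rest offs 0.0005029201432318226 0.0029785652136007142
0.036632331765578986 -19.3335673316198
0.0919571468278269 -109.80209066487079
yellow scene [array([224.6, 197.7]), array([224.8, 197.8])]
stamp scene [array([273.9, 301.2]), array([273.9, 301.2])]
yellow top [array([339.4, 204.5]), array([336.3, 208.2])]
stamp top [array([219.7, 133.9]), None]
bottle diff 8.56716049382716
```

```bash
python3 -c "
from workcell import bot
print(bot.job_done())"
```

```text
the job is handed in; nothing more can be done
None
```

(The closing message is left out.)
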